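# Load a jar lid into the date coder, shut its mask and click the shuttle home

## Robot

A 6-joint arm with a two-finger parallel gripper is mounted at the origin on a cart in front of the work surface, level with it; the furniture and walls round the work are solid. World frame = base frame: x ahead of the robot, y to its left, z up, the work surface at z = 0. Lengths are in mm, angles in degrees, forces in N, time in s.
With the tool pointing down it reaches from about 350 to 850 mm from the base axis. Payload 8.1 kg.
Tool frame: the origin (TCP) lies at the very end of the fingers, on their centre line; the grasp point (between the pads) lies 19 mm behind it; z points along the fingers, y is the line along which they close (so a half turn about z gives the same grasp; the last joint's range is limited). The gripper opens to 85 mm and grips with 20 to 120 N. Pads are 22 mm wide; open, the fingers measure 114 mm over their backs; the gripper's body (76 mm by 85 mm) begins 54 mm behind the grasp point. The pads swing forward as they close: fully open they stand 13 mm farther back than shut.
Start: joints at [-72.158, 7.471, 85.268, -0, 87.261, -4.893], TCP at [231.901, -553.378, 205.692] pointing down, gripper open.
Joint ranges: [-169.43, 169.43], [-51.17, 129.36], [1.28, 143.12], [-76.62, 256.62], [0, 156.53], [-152.29, 152.29]. Speed limits (degrees/s): [136.94, 136.94, 159.86, 180, 180, 180].

## Interface

Orientations are given as [roll, pitch, yaw] about the fixed x, y, z axes, in that order (R = Rz(yaw) Ry(pitch) Rx(roll)).
In Python, from bench import status, viewer, job gives the robot as it stands.
- The arm moves only by the tool arm_command, never from a script. Its argument "targets" is a list that holds one entry, the list of rows, each a list of 7 numbers: the shift along the world's x, y, z in m, then the turn, a rotation vector about the world's x, y, z in rad, then the opening, from -1 (shut) to 1 (fully open). In form: [[[dx, dy, dz, rx, ry, rz, gripper], ...]]. A call has 1 to 10 rows; each row shifts and turns the commanded pose from where the row before left it; what a row does not reach is not made up. A row lasts 1/8 s, in which the tool goes at most 62.5 mm and 10.7 degrees, less where a joint would pass 70% of its speed; a pose out of reach is approached as far as the arm can. A call with a gripper value outside its range is refused whole. The fingers move at their own pace and stop on an object; "force" is the grip in N (left out, the last holds). Time passes only in rows, so rows that do not move let the fingers close. It gives the time, the measured TCP pose, the force, the opening and the grip force at its end, in the units of the state.
- status.sense(): the state, without advancing time (a new reading comes with each control period).
- viewer.snapshot(name): name is "scene" or "top"; returns the picture (480x640x3 uint8, red, green, blue); there is no depth.
- viewer.camera_model(name): a dict with "vertical_fov" (degrees; the focal length in pixels is half the picture's height over the tangent of half this angle, whatever the lens; pixels are square), "cx", "cy" (the principal point, pixels), "xyz" and "attitude" of the camera in the world. Camera axes: x right, y down, z forward; pixel columns grow to the right and rows downward; lengths in mm; the calibration is good to about 2 mm. A picture is of the moment at which its call begins. camera_model takes no time and is no camera call.
- job.hand_in(): hands the job in; it is judged then, once.
The state is a dict: "time": time; "joint_pos": joint angles; "qd": joint speeds; "joint_efforts": joint torques, N m; "tool_pos": TCP position; "tcp_rot": TCP orientation; "ft_force": force on the tool from outside, world axes, zero at the start; "wrist_torque": the same for the moment, N m; "finger_gap": finger opening in mm; "grip_force": force on a finger pad.
Only numpy, scipy, OpenCV 4.12 (cv2) and the standard library are available. Lean on these libraries where they do the work, as an engineer would, in place of code of your own. Each camera call takes 0.05 s, during which the arm holds its last target. There are 200 camera calls.

## Task

Lay the loose gold jar lid flat in the round pocket of the date coder's shuttle and let go of it, then lower the hinged mask fully closed over it. Only then slide the shuttle along its rail towards the print head until its spring ball clicks into the notch of the index bar, without stopping short or ending up past it, and finish with the fingers still gripping the shuttle's knob, holding it in the notch for the print. Leave the shaker and the empty glass jar where they stand.

Things in the scene. Friction and masses are not known exactly. Their poses are not given: they have to be found in the camera images.
- jar_lid: The lid to be coded: gold twist-off jar lid, 54 mm across, 12 mm high, about 20 g; it starts on the bare table left of the coder, in front of the crumb tub (the other gold lids, far right by the green press, stay there). Origin: centre of its underside, z up. Grip it across its rim.
- coder_base: Fixed base of the date coder: silver slotted profile 80 mm deep, 420 mm long, its top 48 mm above the table. Origin: on the table under its centre; x points away from the robot, y along the rail to the robot's left, z up. It stands turned a little. All 'coder x, y' below are these axes.
- shuttle (a joint): Shuttle on the base's rail, in m: 0 = at the left (loading) end, growing as it moves towards coder -y (to the right, to the print head); its travel ends at 0.205, 30 mm or more past the notch. Steady rail friction about 1.5 N; it stays where it is left.
- nest (a point): Centre of the floor of the round pocket in the shuttle's white plate: pocket 58 mm across and 5 mm deep (a lid stands 7 mm proud of it), floor 72 mm above the table, plate 80 mm along coder x. Moves with the shuttle.
- mask (a joint): Hinged steel mask (hold-down frame with a round window) on the shuttle, in rad: 0 = closed flat over the pocket, growing as it opens up and away from the robot; it starts open at about 2 and opens to 2.3 at most. Friction hinge: stays at any angle, moves with about 2 N at its bar. It closes only over a lid lying flat; closed, it leaves 1 mm over the lid.
- mask_bar (a point): Middle of the mask's free-edge bar: black round bar 10 mm thick, parallel to coder y, 116 mm from the hinge line; 60 mm of it lies clear between two straps, 33 mm from the mask plate. Pinch it from above, fingers closing along coder x (it turns between them; opened over 40 mm they may catch the plate), or push it. Closed: 86.5 mm above the table, 66 mm in front of the pocket centre.
- mask_hinge (a point): Middle of the mask's hinge line, parallel to coder y, at the shuttle's far edge, 50 mm behind the pocket centre and 86.5 mm above the table. Moves with the shuttle.
- shuttle_knob: Black upright round knob on the shuttle's tongue, 95 mm to coder +y of the pocket centre: origin at its foot, 72 mm above the table; head 22 mm across from 13 to 37 mm above the origin, z up. Moves with the shuttle.
- detent_ball_line (a point): Point on the shuttle's back side where its spring ball (10 mm, pressing towards coder +x) touches the index bar; same coder y as the pocket centre, 55 mm above the table.
- notch (a point): Mouth of the single V notch in the steel index bar that runs along the back of the rail, 55 mm above the table: 10 mm wide, 3 mm deep. Axes as the coder's. The shuttle is home when its ball line is at the notch along coder y. Within about 4 mm of it the ball draws the shuttle in with about 6 N if the hand lets it; moving on out of it takes about 8 N, rail friction included.
- print_point (a point): Point on the fixed print head's axis, 72 mm above the table; same coder y as the notch. The print head stands on a column behind the rail, is 44 mm wide along the rail, reaches 23 mm in front of the rail's middle, spans 105 to 220 mm in height, and is set at a different place along the base each time.
- shaker: Bystander: cream shaker with a dark cap, 58 mm across, 101 mm high, standing at the left. Origin: centre of its underside, z up.
- empty_jar: Bystander: empty glass jar, 54 mm across, 93 mm high, standing at the left front. Origin: centre of its underside, z up.
Mind the look-alikes: they are no part of the job. What is shaped like the jar_lid but blue is not meant.

How it is judged:
By the outcome, as a careful person would: the job done as asked, in the order asked, and still so for the second after the job is handed in, while the arm keeps its last pose, push and grip.
It also fails if it takes over 72 s, if anything falls off the work surface, if the arm or the gripper's body presses on something with over 40 N, if the wrist force passes 120 N, or if a joint passes its speed limit or range.

## Working session

There is one attempt and no reset: what is moved stays moved. The work goes in short steps, Python scripts to look and compute and a tool call to move; the robot and the scene stay as the last step left them, time stands still between calls to the robot, and variables do not carry over. Pictures are saved under pics/ and viewed, at most 10 in all, crops included, and the job is handed in when it is done.

Besides the shell and the picture viewer there is one more tool, called after "Emit:" by a JSON object that holds its "op" and its "data". arm_command: Moves the arm, as the interface text tells. Its arguments: {"type":"object","properties":{"targets":{"type":"array"},"force":{"type":"number"}},"required":["targets"]}

```bash
mkdir -p pics; ls; python3 - <<'E'
from bench import status, viewer, job
import cv2,json
for n in("scene","top"):
    cv2.imwrite(f"pics/{n}0.png",viewer.snapshot(n)[:,:,::-1]); print(viewer.camera_model(n))
print(status.sense())
E
```

```text
pics
{'vertical_fov': 50.38273414781652, 'cx': 317.27356028482626, 'cy': 239.58010964639854, 'xyz': array([-317.20892859,  656.05939187, 1028.49338959]), 'attitude': array([-132.47766738,   -0.15816593, -125.8914149 ])}
{'vertical_fov': 48.04377135370456, 'cx': 317.8640998059826, 'cy': 238.60755464392884, 'xyz': array([ 380.45576189,   66.28224727, 1260.62008042]), 'attitude': array([-173.06502788,   -0.27079805,  -89.09211454])}
{'time': 0.1, 'joint_pos': array([-7.21572677e+01,  7.51203428e+00,  8.53256585e+01, -8.81246445e-04,
        8.72614972e+01, -4.89520359e+00]), 'qd': array([-0.05122899, -0.1098977 ,  0.02009099, -0.06072666,  0.07165511,
        0.03928569]), 'joint_efforts': array([ 3.69926183e-04, -5.70955646e+01, -5.01941121e+01, -2.00594018e-04,
        8.25225172e-03, -5.25641235e-05]), 'tool_pos': array([ 231.73221941, -552.8368488 ,  204.71120717]), 'tcp_rot': array([-1.79901097e+02, -7.58727475e-03,  2.27379722e+01]), 'ft_force': array([ 0.06220252,  0.15906502, -0.38281828]), 'wrist_torque': array([-0.0088646 , -0.0013092 , -0.01386026]), 'grip_force': 0.0, 'finger_gap': 85.62888846485804}
```

View pics/scene0.png

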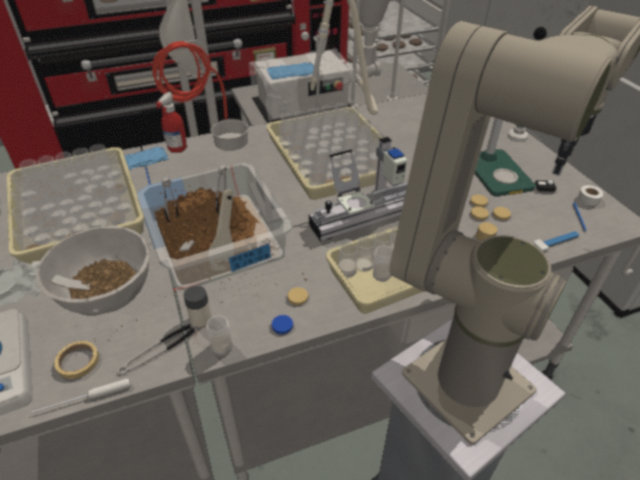

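View pics/top0.png

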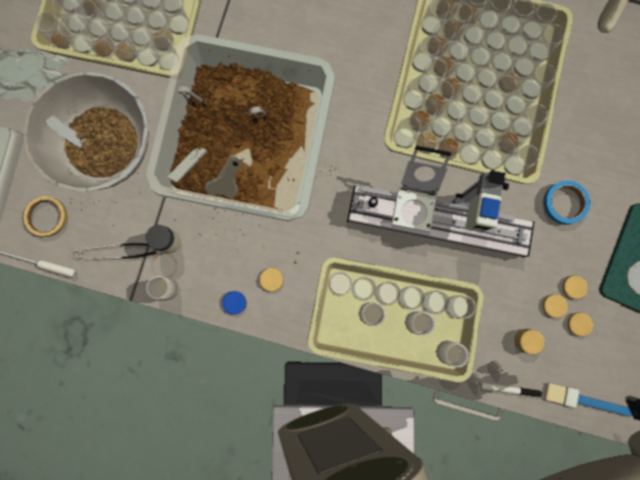

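The scene view shows the gold lid at (298,296), the blue one at (283,324) and the coder around (360,205). In the top view the lid is at (271,280), the coder spans (350,205)–(532,235), with the knob near (372,200), the pocket near (413,210) and the print head near (487,208). I'll zoom in on the coder.

```bash
cat > h.py <<'E'
import numpy as np, cv2
from scipy.spatial.transform import Rotation as R
from bench import status, viewer
def cam(n):
    m=viewer.camera_model(n); f=240/np.tan(np.radians(m['vertical_fov']/2))
    return np.array(m['xyz']),R.from_euler('xyz',m['attitude'],degrees=True).as_matrix(),f,m['cx'],m['cy']
def ray(n,u,v):
    c,A,f,cx,cy=cam(n); return c,A@np.array([(u-cx)/f,(v-cy)/f,1])
def onz(n,u,v,z):
    c,d=ray(n,u,v); return c+d*(z-c[2])/d[2]
def pix(n,p):
    c,A,f,cx,cy=cam(n); q=A.T@(np.array(p)-c); return np.array([cx+f*q[0]/q[2],cy+f*q[1]/q[2]])
def two(a,b):
    c1,d1=ray('top',*a); c2,d2=ray('scene',*b)
    s=np.linalg.lstsq(np.c_[d1,-d2],c2-c1,rcond=None)[0]
    p,q=c1+s[0]*d1,c2+s[1]*d2; return (p+q)/2,np.linalg.norm(p-q)
def gold(n,img,box):
    x0,y0,x1,y1=box; h=cv2.cvtColor(img[y0:y1,x0:x1],cv2.COLOR_RGB2HSV)
    m=cv2.inRange(h,(10,90,120),(28,255,255)); c=max(cv2.findContours(m,0,2)[0],key=cv2.contourArea)
    (u,v),s,a=cv2.fitEllipse(c); return u+x0,v+y0,s
E
python3 - <<'E'
from h import *
t=cv2.imread('pics/top0.png');s=cv2.imread('pics/scene0.png')
cv2.imwrite('pics/tc.png',cv2.resize(t[140:265,340:540],None,fx=4,fy=4,interpolation=cv2.INTER_CUBIC)[:, :])
cv2.imwrite('pics/sc.png',cv2.resize(s[125:245,295:425],None,fx=5,fy=5,interpolation=cv2.INTER_CUBIC))
u,v,sz=gold('top',t[:,:,::-1].copy(),(250,260,292,302));print(u,v,sz,onz('top',u,v,12))
u,v,sz=gold('scene',s[:,:,::-1].copy(),(280,280,320,315));print(u,v,sz,onz('scene',u,v,12),onz('scene',u,v,9))
E
```

```text
270.889123916626 279.3112487792969 (22.683284759521484, 23.356433868408203) [435.76595059 169.95294823  12.        ]
297.4316654205322 295.2281675338745 (14.903499603271484, 19.11213493347168) [435.10853729 172.73672026  12.        ] [437.3288689 171.3102791   9.       ]
```

View pics/tc.png

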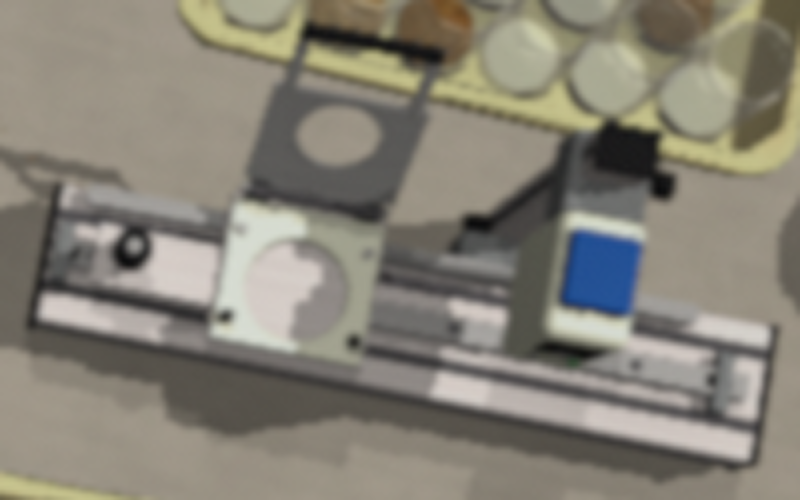

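View pics/sc.png

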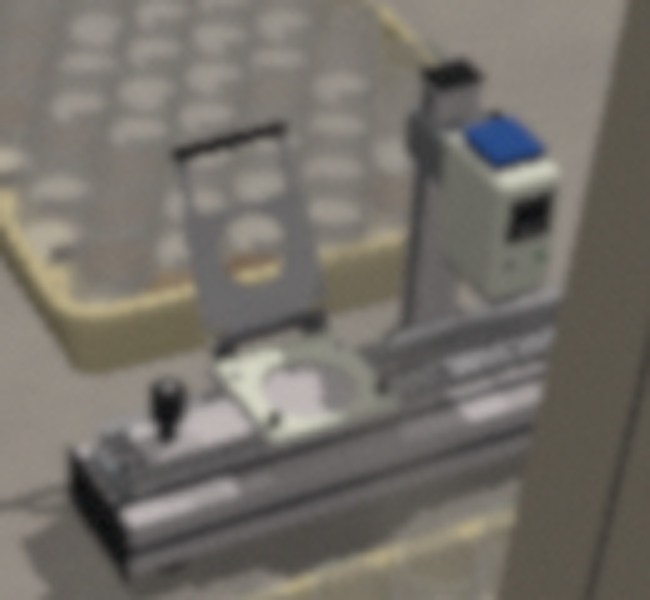

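The top crop (4x, offset 340,140) shows the base corners at (60,185), (32,325), (775,325), (755,463), the pocket centre at (297,290), the knob head at (132,247), the mask bar at (305,32)–(440,55), and the blue panel on the print head at (602,272). The scene crop (5x, offset 295,125) shows the mask bar at (178,155)–(285,127), the knob top at (168,388) and the blue panel at (505,140).

```bash
cat >> h.py <<'E'
T=lambda x,y:(340+(x+.5)/4-.5,140+(y+.5)/4-.5)
S=lambda x,y:(295+(x+.5)/5-.5,125+(y+.5)/5-.5)
E
python3 - <<'E'
from h import *
np.set_printoptions(precision=1,suppress=True)
C=[onz('top',*T(*p),48)[:2] for p in[(60,185),(32,325),(775,325),(755,463)]]
c=np.mean(C,0); ly=(C[0]+C[1]-C[2]-C[3])/2; ey=ly/np.linalg.norm(ly); ex=np.array([ey[1],-ey[0]])
print('len',np.linalg.norm(ly),'dep',np.linalg.norm(C[0]-C[1]),np.linalg.norm(C[2]-C[3]),'c',c,'ex',ex,'yaw',np.degrees(np.arctan2(ex[1],ex[0])))
def co(n,p): print(n,p,'coder',(p[:2]-c)@ex,(p[:2]-c)@ey)
co('pocket77',onz('top',*T(297,290),77)); co('pocket scene',onz('scene',*S(318,389),77))
co('knob109',onz('top',*T(132,247),109)); co('knobscene',onz('scene',*S(168,388),109))
for a,b in(((307,32),(178,155)),((440,55),(285,127)),((602,272),(505,140)),((132,247),(168,388))):
    p,e=two(T(*a),S(*b)); co('tri %.1f'%e,p)
# blue centroids
t=cv2.imread('pics/top0.png');s=cv2.imread('pics/scene0.png')
P=[]
for n,i,b in(('top',t,(470,185,510,230)),('scene',s,(380,140,410,165))):
    x0,y0,x1,y1=b;m=cv2.inRange(cv2.cvtColor(i[y0:y1,x0:x1],cv2.COLOR_BGR2HSV),(105,120,50),(125,255,255))
    M=cv2.moments(m,True);P.append((M['m10']/M['m00']+x0,M['m01']/M['m00']+y0));print(P[-1],M['m00'])
p,e=two(*P);co('blue %.1f'%e,p); co('blue220',onz('top',*P[0],220))
for q in((560,215),(648,225),(548,335),(632,345)): co('headtop',onz('top',*T(*q),220))
E
```

```text
len 415.8377832722457 dep 82.99275538801271 80.45829129529565 c [ 573.9 -216.6] ex [ 1.  -0.2] yaw -10.163251992327236
pocket77 [ 587.5 -150.1   77. ] coder 1.6154942225550888 67.81734428027605
pocket scene [ 585.3 -151.9   77. ] coder -0.22679007417738412 65.67331308774624
knob109 [604.1 -54.7 109. ] coder 1.108186251456053 164.69409825545497
knobscene [606.5 -54.6 109. ] coder 3.4393085873468543 165.17169932882382
tri 2.9 [ 703.8 -135.   186. ] coder 113.40180362773154 103.22422421433694
tri 0.8 [ 691.6 -204.6  186.1] coder 113.69736240737093 32.58225719974355
tri 1.4 [ 576.2 -276.5  210.3] coder 12.783018012892828 -58.53356059251777
tri 1.6 [604.3 -53.9 110.7] coder 1.146809397662561 165.48499152952297
(489.80392156862746, 207.718954248366) 306.0
(395.0243902439024, 152.84146341463415) 82.0
blue 2.8 [ 576.5 -275.5  209.7] coder 12.945863461115067 -57.52738775581535
blue220 [ 573.7 -273.2  220. ] coder 9.794430640326679 -55.77234942220952
headtop [ 602.1 -253.8  220. ] coder 34.26273550959462 -31.651499238728928
headtop [ 597.8 -297.1  220. ] coder 37.68294706604783 -74.99903566152247
headtop [ 542.2 -246.7  220. ] coder -25.907397935631646 -35.22563616518382
headtop [ 537.9 -287.7  220. ] coder -22.865616618691238 -76.35372777240104
```

Emit:
{"op": "arm_command", "data": {"targets": [[[0.025,0.038,0,0,0,-0.072,1],[0.025,0.038,0,0,0,-0.072,1],[0.025,0.038,0,0,0,-0.072,1],[0.025,0.038,0,0,0,-0.072,1],[0.025,0.038,0,0,0,-0.072,1],[0.025,0.038,0,0,0,-0.072,1],[0.025,0.038,0,0,0,-0.072,1],[0.025,0.038,0,0,0,-0.07,1],[0,0.046,0,0,0,0,1],[0,0.046,0,0,0,0,1]]], "force": 30}}

```text
time: 1.35
tool_pos: [431.7, -155.8, 205.2]
tcp_rot: [-180.0, 0.1, -10.1]
ft_force: [0.3, -0.5, 0.1]
finger_gap: 85.2
grip_force: 0.0
```

Emit:
{"op": "arm_command", "data": {"targets": [[[0,0.047,-0.01,0,0,0,1],[0,0.047,-0.01,0,0,0,1],[0,0.047,-0.01,0,0,0,1],[0,0.047,-0.01,0,0,0,1],[0,0.047,-0.01,0,0,0,1],[0,0.047,-0.01,0,0,0,1],[0,0.047,-0.01,0,0,0,1],[0,0,-0.04,0,0,0,1],[0,0,0,0,0,0,1],[0,0,0,0,0,0,1]]]}}

```text
time: 2.6
tool_pos: [432.1, 171.3, 96.5]
tcp_rot: [180.0, -0.0, -10.2]
ft_force: [0.4, -0.2, 0.4]
finger_gap: 85.5
grip_force: 0.0
```

Emit:
{"op": "arm_command", "data": {"targets": [[[0.004,0,-0.03,0,0,0,1],[0,0,-0.03,0,0,0,1],[0,0,-0.02,0,0,0,1],[0,0,-0.0135,0,0,0,1],[0,0,0,0,0,0,1],[0,0,0,0,0,0,0],[0,0,0,0,0,0,0],[0,0,0,0,0,0,0],[0,0,0,0,0,0,0],[0,0,0,0,0,0,0]]], "force": 25}}

```text
time: 3.85
tool_pos: [435.9, 171.7, 2.3]
tcp_rot: [-180.0, -0.0, -10.1]
ft_force: [-0.1, 0.4, -0.2]
finger_gap: 42.9
grip_force: 0.0
```

```bash
python3 - <<'E'
from h import *
t=viewer.snapshot('top');s=viewer.snapshot('scene')
a=cv2.resize(t[235:320,215:325],(528,408),interpolation=cv2.INTER_CUBIC);b=cv2.resize(s[245:330,250:305],(264,408),interpolation=cv2.INTER_CUBIC)
cv2.imwrite('pics/grip.png',np.hstack([a,b])[:,:,::-1])
E
```

```text
(no output)
```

View pics/grip.png

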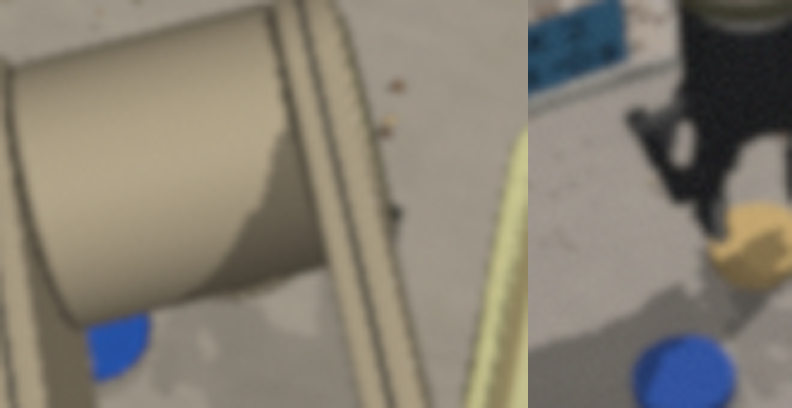

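The crop shows the left finger at the lid's near edge (about (715,225) in the crop), but the gap is 43 mm, less than the lid. I need a wider scene view.

```bash
python3 - <<'E'
from h import *
s=viewer.snapshot('scene')
cv2.imwrite('pics/g2.png',cv2.resize(s[255:330,255:355],(800,600),interpolation=cv2.INTER_CUBIC)[:,:,::-1])
try: print(gold('scene',s.copy(),(270,275,330,320)))
except Exception as e: print(e)
for o in(21.5,-21.5): print(pix('scene',[435.9+o*.176,171.7+o*.984,8]))
print(pix('scene',[436,171,12]))
E
```

```text
(298.0255527496338, 294.710262298584, (13.544034957885742, 18.851144790649414))
[290.15945423 298.54971944]
[305.01035099 293.22973922]
[297.78580528 294.7302547 ]
```

View pics/g2.png

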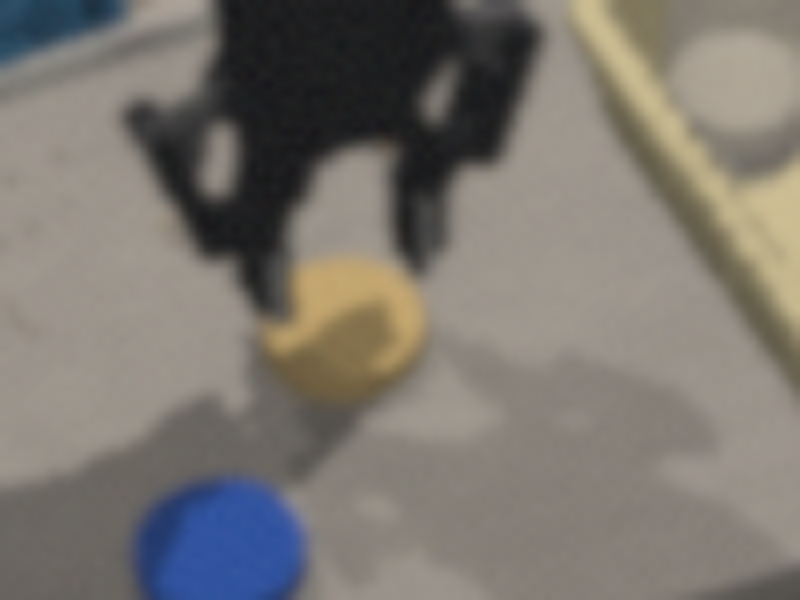

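The gap is narrower than the lid, and the tips (about (275,305) and (415,265)) sit over its top. So the fingers stay about 10 mm back at this opening. I'll reopen, go deeper and close again.

Emit:
{"op": "arm_command", "data": {"targets": [[[0,0,0.003,0,0,0,1],[0,0,0,0,0,0,1],[0,0,0,0,0,0,1],[0,0,-0.005,0,0,0,1],[0,0,-0.005,0,0,0,1],[0,0,0,0,0,0,0.1],[0,0,0,0,0,0,0.1],[0,0,0,0,0,0,0.1],[0,0,0,0,0,0,0.1],[0,0,0,0,0,0,0.1]]]}}

```text
time: 5.25
tool_pos: [436.0, 171.7, -4.7]
tcp_rot: [-180.0, -0.0, -10.1]
ft_force: [0.5, -0.5, 0.3]
finger_gap: 46.9
grip_force: 0.0
```

```bash
python3 - <<'E'
from h import *
s=viewer.snapshot('scene')
im=cv2.resize(s[255:330,255:355],(800,600),interpolation=cv2.INTER_CUBIC)[:,:,::-1].copy()
d=status.sense();p=d['tool_pos'];print(p,d['finger_gap'],d['joint_pos'])
for o in(23.5,-23.5):
  for z,c in((0,(0,0,255)),(10,(0,255,0)),(20,(255,0,255))):
    u,v=(pix('scene',[p[0]+o*.176,p[1]+o*.984,z])-[255,255]+.5)*8
    cv2.circle(im,(int(u),int(v)),5,c,-1)
cv2.imwrite('pics/g3.png',im)
E
```

```text
[435.97042169 171.6512268   -4.71772704] 46.75301999826503 [ 1.52161117e+01 -3.81246049e-01  1.16814606e+02  1.40539590e-03
  6.35560375e+01  1.15367625e+02]
```

View pics/g3.png

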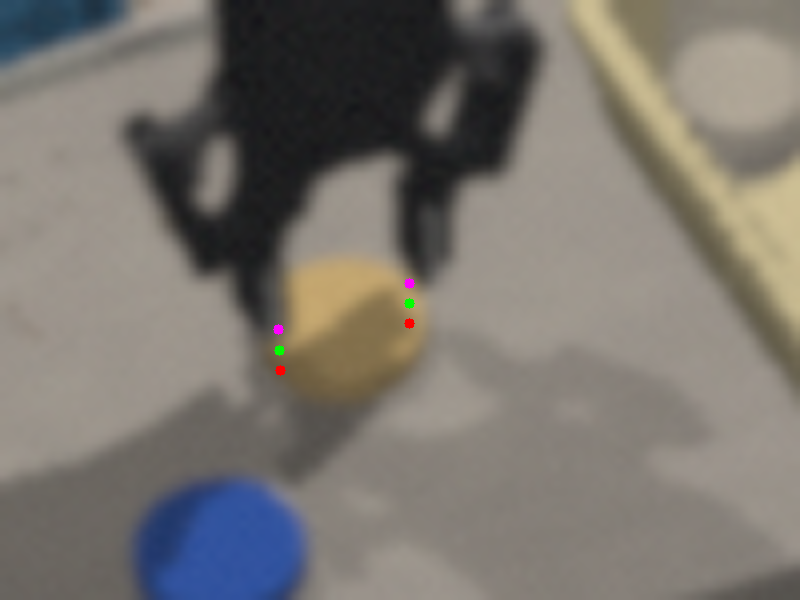

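The tips look about 15–20 mm above the table (the marks at z=20 coincide with them) even though the TCP reads -4.7. I'll reopen and feel my way down in small steps.

Emit:
{"op": "arm_command", "data": {"targets": [[[0,0,0,0,0,0,0.5],[0,0,0,0,0,0,0.5],[0,0,0,0,0,0,0.5],[0,0,-0.002,0,0,0,0.5],[0,0,-0.002,0,0,0,0.5]]]}}

```text
time: 5.92
tool_pos: [435.9, 171.6, -9.0]
tcp_rot: [-180.0, 0.0, -10.2]
ft_force: [0.6, -1.4, -0.2]
finger_gap: 64.2
grip_force: 0.0
```

Emit:
{"op": "arm_command", "data": {"targets": [[[0,0,-0.001,0,0,0,0.5],[0,0,-0.001,0,0,0,0.5],[0,0,0,0,0,0,0.5]]]}}

```text
time: 6.3
tool_pos: [435.8, 171.6, -10.9]
tcp_rot: [180.0, 0.0, -10.2]
ft_force: [0.3, 0.2, -0.0]
finger_gap: 64.0
grip_force: 0.0
```

Emit:
{"op": "arm_command", "data": {"targets": [[[0,0,0,0,0,0,0.2],[0,0,0,0,0,0,0.2],[0,0,0,0,0,0,0.2]]]}}

```text
time: 6.68
tool_pos: [435.9, 171.6, -10.8]
tcp_rot: [-180.0, -0.0, -10.2]
ft_force: [0.1, 0.8, -0.4]
finger_gap: 51.1
grip_force: 0.0
```

Emit:
{"op": "arm_command", "data": {"targets": [[[0,0,0,0,0,0,0.5],[0,0,0,0,0,0,0.5],[0,0,-0.002,0,0,0,0.5],[0,0,-0.002,0,0,0,0.5],[0,0,-0.002,0,0,0,0.5],[0,0,0,0,0,0,0.2],[0,0,0,0,0,0,0.2],[0,0,0,0,0,0,0.2]]]}}

```text
time: 7.68
tool_pos: [436.0, 171.7, -16.7]
tcp_rot: [-180.0, -0.0, -10.2]
ft_force: [0.4, 0.6, 0.1]
finger_gap: 51.2
grip_force: 0.0
```

```bash
python3 - <<'E'
from h import *
s=viewer.snapshot('scene')
im=cv2.resize(s[255:330,255:355],(800,600),interpolation=cv2.INTER_CUBIC)[:,:,::-1].copy()
print(gold('scene',s.copy(),(270,275,330,320)))
p=status.sense()['tool_pos']
for o in(25.5,-25.5):
  for z,c in((0,(0,0,255)),(10,(0,255,0)),(20,(255,0,255))):
    u,v=(pix('scene',[p[0]+o*.176,p[1]+o*.984,z])-[255,255]+.5)*8
    cv2.circle(im,(int(u),int(v)),4,c,-1)
cv2.imwrite('pics/g4.png',im)
E
```

```text
(297.6109924316406, 294.6601161956787, (14.551207542419434, 17.33805274963379))
```

View pics/g4.png

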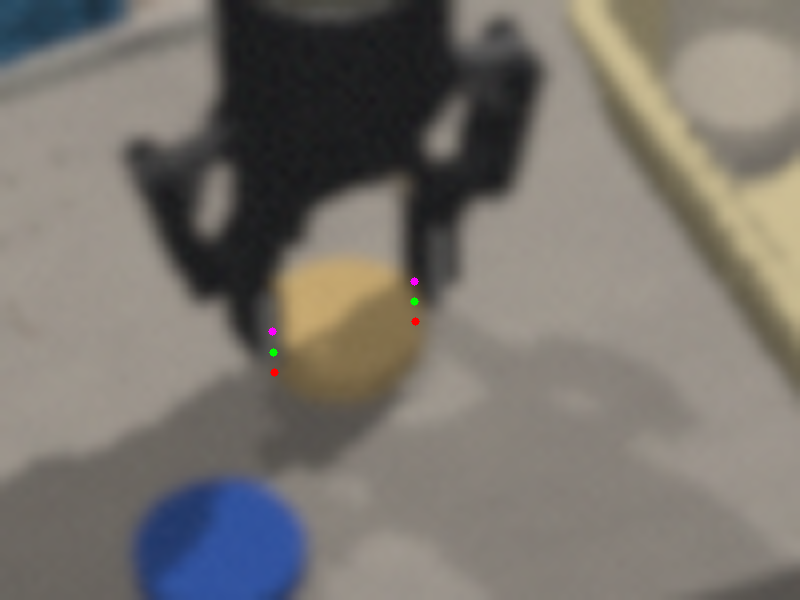

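Emit:
{"op": "arm_command", "data": {"targets": [[[0,0,0,0,0,0,0.5],[0,0,0,0,0,0,0.5],[0,0,-0.002,0,0,0,0.5],[0,0,-0.002,0,0,0,0.5],[0,0,0,0,0,0,0.2],[0,0,0,0,0,0,0.2],[0,0,0,0,0,0,0.2]]]}}

```text
time: 8.6
tool_pos: [435.9, 171.6, -20.8]
tcp_rot: [-180.0, 0.0, -10.2]
ft_force: [-0.1, -0.5, 1.4]
finger_gap: 51.8
grip_force: 18.1
```

Now the fingers hold the rim at 52 mm, so the tips end about 30 mm above the reported TCP. I'll regrip 2.5 mm deeper and lift.

Emit:
{"op": "arm_command", "data": {"targets": [[[0,0,0,0,0,0,0.5],[0,0,0,0,0,0,0.5],[0,0,-0.0025,0,0,0,0.5],[0,0,0,0,0,0,0.1],[0,0,0,0,0,0,0.1],[0,0,0,0,0,0,0.1],[0,0,0,0,0,0,0.1]]], "force": 30}}

```text
time: 9.48
tool_pos: [435.9, 171.7, -23.2]
tcp_rot: [-180.0, -0.0, -10.2]
ft_force: [-2.1, 0.2, 4.1]
finger_gap: 51.7
grip_force: 31.3
```

Emit:
{"op": "arm_command", "data": {"targets": [[[0,0,0.02,0,0,0,0.1],[0,0,0.04,0,0,0,0.1],[0,0,0.05,0,0,0,0.1],[0,0,0.05,0,0,0,0.1],[0,0,0,0,0,0,0.1]]]}}

```text
time: 10.1
tool_pos: [439.3, 172.5, 141.6]
tcp_rot: [-179.8, -0.5, -10.2]
ft_force: [0.7, -0.1, -0.5]
finger_gap: 51.1
grip_force: 31.4
```

```bash
python3 - <<'E'
from h import *
p=status.sense()['tool_pos'];print(p)
s=viewer.snapshot('scene');t=viewer.snapshot('top')
x0,y0=260,210
for n,i,(x0,y0,x1,y1) in(('scene',s,(250,200,350,320)),('top',t,(215,230,315,310))):
    m=cv2.inRange(cv2.cvtColor(i[y0:y1,x0:x1],cv2.COLOR_RGB2HSV),(15,110,120),(28,255,255))
    for c in cv2.findContours(m,0,2)[0]:
        if cv2.contourArea(c)>20: print(n,cv2.contourArea(c),cv2.boundingRect(c),(x0,y0))
for z in(120,140,160): print(z,pix('scene',[p[0],p[1],z]),pix('top',[p[0],p[1],z]))
cv2.imwrite('pics/g5.png',np.hstack([cv2.resize(s[210:310,250:350],(400,400),interpolation=2),cv2.resize(t[220:320,215:315],(400,400),interpolation=2)])[:,:,::-1])
E
```

```text
[439.26308038 172.49431582 141.56190415]
120 [295.55934304 265.46118988] [265.55124158 275.30219303]
140 [295.34910826 259.76986976] [264.66876008 274.79124867]
160 [295.1343212  253.95531379] [263.75440506 274.26185   ]
```

View pics/g5.png

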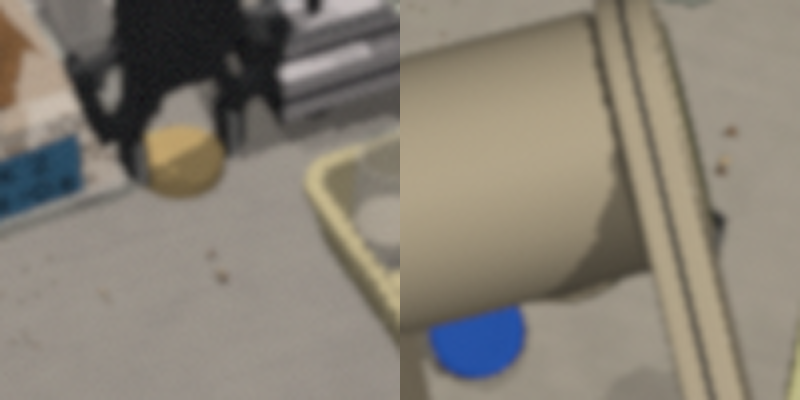

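The lid is held level in the fingers at scene pixel (295,249). Now carrying it over the pocket.

Emit:
{"op": "arm_command", "data": {"targets": [[[0.019,-0.04,0,0,0,0,0.1],[0.019,-0.04,0,0,0,0,0.1],[0.019,-0.04,0,0,0,0,0.1],[0.019,-0.04,0,0,0,0,0.1],[0.019,-0.04,0,0,0,0,0.1],[0.019,-0.04,0,0,0,0,0.1],[0.019,-0.04,0,0,0,0,0.1],[0.019,-0.04,0,0,0,0,0.1],[0,0,0,0,0,0,0.1],[0,0,0,0,0,0,0.1]]]}}

```text
time: 11.45
tool_pos: [586.5, -147.8, 134.3]
tcp_rot: [-179.9, 0.2, -10.2]
ft_force: [-0.1, -0.4, 0.0]
finger_gap: 51.5
grip_force: 31.5
```

Emit:
{"op": "arm_command", "data": {"targets": [[[0,0,-0.02,0,0,0,0.1],[0,0,-0.02,0,0,0,0.1],[0,0,-0.01,0,0,0,0.1],[0,0,0,0,0,0,0.1],[0,0,0,0,0,0,0.1]]]}}

```text
time: 12.08
tool_pos: [588.3, -148.4, 87.3]
tcp_rot: [180.0, -0.0, -10.1]
ft_force: [0.1, 0.1, -0.4]
finger_gap: 51.5
grip_force: 31.5
```

```bash
python3 - <<'E'
from h import *
p=status.sense()['tool_pos'];print(p)
s=viewer.snapshot('scene')
i=s[150:230,320:400]
m=cv2.inRange(cv2.cvtColor(i,cv2.COLOR_RGB2HSV),(12,90,90),(28,255,255))
for c in cv2.findContours(m,0,2)[0]:
    if cv2.contourArea(c)>15: print(cv2.contourArea(c),cv2.boundingRect(c))
q=pix('scene',[p[0],p[1],p[2]+35.2]);print('expected top centre',q)
im=cv2.resize(s[135:225,310:430],(800,600),interpolation=2)[:,:,::-1].copy()
for z,c in((72,(0,0,255)),(p[2]+35.2,(0,255,0))):
  for a in np.linspace(0,6.28,24):
    r=29 if z==72 else 27
    if z==72: w=[587.3+r*np.cos(a),-149.2+r*np.sin(a),77]
    else: w=[p[0]+r*np.cos(a),p[1]+r*np.sin(a),z]
    u,v=(pix('scene',w)-[310,135]+.5)*6.667; cv2.circle(im,(int(u),int(v)),2,c,-1)
cv2.imwrite('pics/p1.png',im)
E
```

```text
[ 588.32251807 -148.43200649   87.25386564]
119.0 (32, 35, 13, 12)
expected top centre [357.51148559 190.15058827]
```

View pics/p1.png

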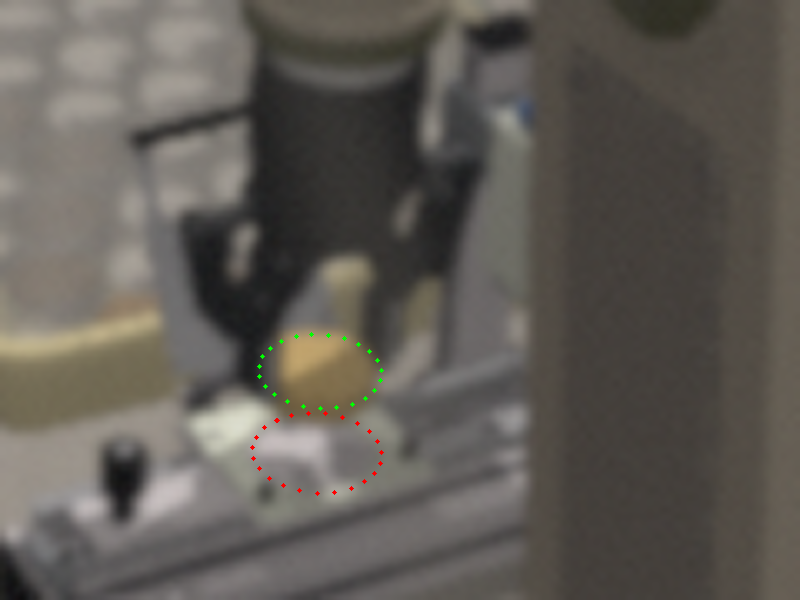

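The lid (crop (280–382, 330–410)) matches the predicted green outline and sits right above the red pocket outline. That was my last picture, so from here I measure numerically. Lowering.

Emit:
{"op": "arm_command", "data": {"targets": [[[-0.001,-0.001,-0.01,0,0,0,0.1],[0,0,-0.01,0,0,0,0.1],[0,0,-0.007,0,0,0,0.1],[0,0,0,0,0,0,0.1],[0,0,-0.003,0,0,0,0.1],[0,0,-0.003,0,0,0,0.1],[0,0,0,0,0,0,0.1]]]}}

```text
time: 13.0
tool_pos: [586.8, -149.3, 53.5]
tcp_rot: [-180.0, 0.0, -10.2]
ft_force: [0.3, 0.0, -0.5]
finger_gap: 51.8
grip_force: 31.5
```

Emit:
{"op": "arm_command", "data": {"targets": [[[0,0,-0.001,0,0,0,0.1],[0,0,-0.001,0,0,0,0.1],[0,0,0,0,0,0,0.1]]]}}

```text
time: 13.38
tool_pos: [586.9, -149.3, 51.6]
tcp_rot: [-180.0, 0.0, -10.2]
ft_force: [0.1, 0.1, 0.1]
finger_gap: 51.6
grip_force: 31.5
```

Emit:
{"op": "arm_command", "data": {"targets": [[[0,0,-0.001,0,0,0,0.1],[0,0,-0.001,0,0,0,0.1],[0,0,0,0,0,0,0.1]]]}}

```text
time: 13.75
tool_pos: [586.8, -149.4, 49.5]
tcp_rot: [-180.0, 0.0, -10.2]
ft_force: [-0.7, 0.3, -0.7]
finger_gap: 51.1
grip_force: 31.5
```

Emit:
{"op": "arm_command", "data": {"targets": [[[0,0,-0.001,0,0,0,0.1],[0,0,0,0,0,0,0.1]]]}}

```text
time: 14.0
tool_pos: [587.0, -149.4, 48.9]
tcp_rot: [180.0, -0.0, -10.2]
ft_force: [-1.7, 0.5, 1.6]
finger_gap: 51.4
grip_force: 31.6
```

The lid touches the pocket floor. Releasing, rising and turning for the mask bar.

Emit:
{"op": "arm_command", "data": {"targets": [[[0,0,0,0,0,0,1],[0,0,0,0,0,0,1],[0,0,0,0,0,0,1],[0,0,0.01,0,0,0,1],[0,0,0.02,0,0,0,1],[0,0,0.04,0,0,0,1],[0,0,0.05,0,0,0,1],[0,0,0.031,0,0,0.157,-0.1],[0,0,0,0,0,0.157,-0.1],[0,0,0,0,0,0.157,-0.1]]]}}

```text
time: 15.25
tool_pos: [587.7, -149.7, 202.7]
tcp_rot: [179.9, -0.2, 17.1]
ft_force: [-0.4, -0.7, -0.8]
finger_gap: 38.4
grip_force: 0.0
```

Emit:
{"op": "arm_command", "data": {"targets": [[[0,0,0,0,0,0.157,-0.1],[0,0,0,0,0,0.157,-0.1],[0,0,0,0,0,0.157,-0.1],[0,0,0,0,0,0.157,-0.1],[0,0,0,0,0,0.157,-0.1],[0,0,0,0,0,0.157,-0.1],[0,0,0,0,0,0.157,-0.1],[0,0,0,0,0,0,-0.1]]]}}

```text
time: 16.25
tool_pos: [587.3, -149.5, 201.5]
tcp_rot: [179.9, 0.0, 79.7]
ft_force: [0.8, 0.8, 0.9]
finger_gap: 38.8
grip_force: 0.0
```

```bash
python3 - <<'E'
from h import *
s=viewer.snapshot('scene');t=viewer.snapshot('top')
for n,i,(x0,y0,x1,y1) in(('scene',s,(320,160,400,230)),('top',t,(380,180,450,240))):
    m=cv2.inRange(cv2.cvtColor(i[y0:y1,x0:x1],cv2.COLOR_RGB2HSV),(12,90,90),(28,255,255))
    print(n,'expected',pix(n,[587.3,-149.2,84]))
    for c in cv2.findContours(m,0,2)[0]:
        if cv2.contourArea(c)>15: print(cv2.contourArea(c),cv2.boundingRect(c)+np.array([x0,y0,0,0]),cv2.fitEllipse(c))
print('orig lid ell reference: scene 14.9x19.1')
for a in np.linspace(0,2*np.pi,8,endpoint=False): print(pix('scene',[587.3+27*np.cos(a),-149.2+27*np.sin(a),84]).round(1),end=' ')
E
```

```text
scene expected [357.20714834 200.54709609]
126.0 [349 196  16  11] ((36.6594123840332, 41.134220123291016), (11.277196884155273, 15.409131050109863), 92.03339385986328)
top expected [414.03705149 211.66249509]
74.0 [403 201   9  18] ((26.35527229309082, 28.945127487182617), (6.2063517570495605, 17.92042350769043), 18.84324073791504)
orig lid ell reference: scene 14.9x19.1
[351.6 196.1] [348.2 199.6] [350.1 203.8] [356.3 206.1] [363.  205.1] [366.2 201.5] [364.2 197.3] [358.1 195.1]
```

Numerically, the lid lies in the pocket: scene bounding box (349–365, 196–207) against 348–366, 195–206 expected. Now the mask bar.

Emit:
{"op": "arm_command", "data": {"targets": [[[0.04,-0.007,0,0,0,0,-0.1],[0.04,-0.007,0,0,0,0,-0.1],[0.03,-0.006,0,0,0,0.004,-0.1],[0,0,-0.02,0,0,0,-0.1],[0,0,-0.01,0,0,0,-0.1],[0,0,0,0,0,0,-0.1]]]}}

```text
time: 17.1
tool_pos: [695.1, -168.9, 167.8]
tcp_rot: [-179.8, -0.0, 80.0]
ft_force: [0.4, 0.2, 0.8]
finger_gap: 38.2
grip_force: 0.0
```

Emit:
{"op": "arm_command", "data": {"targets": [[[0,0,-0.01,0,0,0,-0.1],[0,0,-0.01,0,0,0,-0.1],[0,0,-0.008,0,0,0,-0.1],[0,0,0,0,0,0,-0.1]]]}}

```text
time: 17.6
tool_pos: [696.2, -169.1, 140.3]
tcp_rot: [-179.9, -0.0, 80.0]
ft_force: [0.1, 0.5, -1.1]
finger_gap: 38.7
grip_force: 0.0
```

Emit:
{"op": "arm_command", "data": {"targets": [[[0,0,0,0,0,0,-0.85],[0,0,0,0,0,0,-0.85],[0,0,0,0,0,0,-0.85],[0,0,0,0,0,0,-0.85]]], "force": 25}}

```text
time: 18.1
tool_pos: [697.5, -169.6, 142.4]
tcp_rot: [179.9, 0.0, 80.0]
ft_force: [1.1, 0.6, 2.0]
finger_gap: 8.8
grip_force: 24.6
```

```bash
python3 - <<'E'
import numpy as np
th=np.radians(np.r_[122.3-9*np.arange(11),28.3,24,20,16,12,8,4,2,0])
x=-116*np.cos(th);z=116*np.sin(th)
for a,b in zip(np.diff(x),np.diff(z)): print([round(a*.984/1000,4),round(-a*.1765/1000,4),round(b/1000,4)])
E
```

```text
[np.float64(-0.0158), np.float64(0.0028), np.float64(0.0085)]
[np.float64(-0.017), np.float64(0.003), np.float64(0.0059)]
[np.float64(-0.0176), np.float64(0.0032), np.float64(0.0031)]
[np.float64(-0.0179), np.float64(0.0032), np.float64(0.0003)]
[np.float64(-0.0177), np.float64(0.0032), np.float64(-0.0026)]
[np.float64(-0.0171), np.float64(0.0031), np.float64(-0.0054)]
[np.float64(-0.0161), np.float64(0.0029), np.float64(-0.008)]
[np.float64(-0.0146), np.float64(0.0026), np.float64(-0.0105)]
[np.float64(-0.0128), np.float64(0.0023), np.float64(-0.0127)]
[np.float64(-0.0107), np.float64(0.0019), np.float64(-0.0146)]
[np.float64(-0.004), np.float64(0.0007), np.float64(-0.007)]
[np.float64(-0.0038), np.float64(0.0007), np.float64(-0.0078)]
[np.float64(-0.003), np.float64(0.0005), np.float64(-0.0075)]
[np.float64(-0.0025), np.float64(0.0004), np.float64(-0.0077)]
[np.float64(-0.0019), np.float64(0.0003), np.float64(-0.0079)]
[np.float64(-0.0014), np.float64(0.0002), np.float64(-0.008)]
[np.float64(-0.0008), np.float64(0.0001), np.float64(-0.0081)]
[np.float64(-0.0002), np.float64(0.0), np.float64(-0.004)]
[np.float64(-0.0001), np.float64(0.0), np.float64(-0.004)]
```

Emit:
{"op": "arm_command", "data": {"targets": [[[-0.016,0.003,0.0085,0,0,0,-0.85],[-0.017,0.003,0.006,0,0,0,-0.85],[-0.0176,0.003,0.003,0,0,0,-0.85],[-0.018,0.003,0,0,0,0,-0.85],[-0.0177,0.003,-0.0025,0,0,0,-0.85],[-0.017,0.003,-0.0054,0,0,0,-0.85],[0,0,0,0,0,0,-0.85]]]}}

```text
time: 18.98
tool_pos: [592.5, -150.4, 151.7]
tcp_rot: [-179.9, -0.1, 80.0]
ft_force: [-3.6, 3.6, 5.5]
finger_gap: 8.9
grip_force: 25.1
```

Emit:
{"op": "arm_command", "data": {"targets": [[[-0.016,0.003,-0.008,0,0,0,-0.85],[-0.0146,0.0026,-0.0105,0,0,0,-0.85],[-0.013,0.0023,-0.0127,0,0,0,-0.85],[-0.0107,0.002,-0.0146,0,0,0,-0.85],[-0.004,0.0007,-0.007,0,0,0,-0.85],[-0.0038,0.0007,-0.0078,0,0,0,-0.85],[0,0,0,0,0,0,-0.85]]]}}

```text
time: 19.85
tool_pos: [531.9, -139.6, 90.2]
tcp_rot: [179.9, -0.0, 80.0]
ft_force: [5.8, 3.4, -3.2]
finger_gap: 8.4
grip_force: 24.4
```

Emit:
{"op": "arm_command", "data": {"targets": [[[-0.003,0.0005,-0.0075,0,0,0,-0.85],[-0.0025,0.0004,-0.0077,0,0,0,-0.85],[-0.002,0.0003,-0.008,0,0,0,-0.85],[-0.0014,0.0002,-0.008,0,0,0,-0.85],[0,0,0,0,0,0,-0.85]]]}}

```text
time: 20.48
tool_pos: [524.3, -138.3, 59.6]
tcp_rot: [179.8, -0.1, 80.0]
ft_force: [9.6, 3.3, -2.0]
finger_gap: 8.7
grip_force: 24.3
```

Emit:
{"op": "arm_command", "data": {"targets": [[[0.001,0,-0.006,0,0,0,-0.85],[0,0,-0.004,0,0,0,-0.85],[0,0,-0.003,0,0,0,-0.85],[0,0,0,0,0,0,-0.85]]]}}

```text
time: 20.98
tool_pos: [523.7, -138.3, 47.4]
tcp_rot: [-180.0, -0.0, 80.0]
ft_force: [-2.8, 6.5, 11.8]
finger_gap: 8.8
grip_force: 25.9
```

Emit:
{"op": "arm_command", "data": {"targets": [[[0,0,-0.002,0,0,0,-0.85],[0,0,0,0,0,0,-0.85]]]}}

```text
time: 21.22
tool_pos: [523.9, -138.4, 47.0]
tcp_rot: [180.0, -0.0, 80.0]
ft_force: [-10.6, 8.9, 25.4]
finger_gap: 8.8
grip_force: 27.3
```

The bar now meets a firm stop. I'll relax, release and rise towards the knob, then check the mask.

Emit:
{"op": "arm_command", "data": {"targets": [[[0,0,0.001,0,0,0,-0.85],[0,0,0,0,0,0,-0.4],[0,0,0,0,0,0,-0.4],[0,0,0.02,0,0,0,-0.4],[0,0,0.04,0,0,0,-0.3],[0,0,0.04,0,0,0,-0.3],[0.027,0.028,0,0,0,0,-0.3],[0.027,0.028,0,0,0,0,-0.3],[0.027,0.028,0,0,0,0,-0.3],[0,0,0,0,0,0,-0.3]]]}}

```text
time: 22.48
tool_pos: [605.2, -52.9, 144.4]
tcp_rot: [-179.9, -0.0, 80.2]
ft_force: [-0.5, -0.3, -0.3]
finger_gap: 30.1
grip_force: 0.0
```

```bash
python3 - <<'E'
from h import *
np.set_printoptions(precision=1,suppress=True)
print(status.sense()['tool_pos'])
s=viewer.snapshot('scene');t=viewer.snapshot('top')
e=np.array([.1765,.984,0]);x=np.array([.984,-.1765,0])
N=np.array([587.3,-149.2,0])
g=cv2.cvtColor(s,cv2.COLOR_RGB2GRAY).astype(np.float32);gt=cv2.cvtColor(t,cv2.COLOR_RGB2GRAY).astype(np.float32)
for o in(-20,0,20):
    b=N-66*x+o*e
    for n,G in(('scene',g),('top',gt)):
        # luminance profile along the vertical through the closed bar
        P=np.array([pix(n,b+[0,0,86.5+d]) if n=='scene' else pix(n,b+[0,0,86.5]+d*x) for d in range(-20,41,3)],np.float32)
        v=cv2.remap(G,P[:,0][None],P[:,1][None],1)[0]; print(n,o,v.astype(int))
for n,i,(x0,y0,x1,y1) in(('scene',s,(320,160,400,230)),('top',t,(380,180,450,240))):
    m=cv2.inRange(cv2.cvtColor(i[y0:y1,x0:x1],cv2.COLOR_RGB2HSV),(12,80,60),(28,255,255))
    for c in cv2.findContours(m,0,2)[0]:
        if cv2.contourArea(c)>10: print(n,cv2.contourArea(c),cv2.boundingRect(c)+np.array([x0,y0,0,0]),pix(n,N+[0,0,86.5]))
E
```

```text
[605.2 -52.9 144.4]
scene -20 [104 108 108 105 100  89  74  65  62  68  85 102 110 110 105 100  99 101
 103 102  97]
top -20 [124 126 128 124 104  68  40  36  50  70  78  72  62  74  91  96  92  99
 105 100  89]
scene 0 [102 106 107 107 103  92  75  62  59  65  78  93 105 115 120 120 119 115
 108 102 101]
top 0 [132 131 115  90  82  65  34  26  44  71  83  77  65  80 107 115 131 176
 170 127 142]
scene 20 [101 105 106 107 101  88  69  50  45  53  72  93 111 125 134 133 119 104
 101 110 123]
top 20 [ 93  84  84  84  81  67  35  26  41  70  82  78  64  78 106 115 135 184
 179 146 150]
scene 64.0 [350 196  13   8] [357.3 199.9]
top 275.0 [405 202  20  19] [414.2 211.5]
```

Bar and window images agree with a closed mask to about 1.5 mm. To be certain, I'll press the bar down once more with shut fingers.

Emit:
{"op": "arm_command", "data": {"targets": [[[-0.027,-0.028,0,0,0,0,-1],[-0.028,-0.029,0,0,0,0,-1],[-0.028,-0.029,0,0,0,0,-1],[0,0,-0.02,0,0,0,-1],[0,0,-0.02,0,0,0,-1],[0,0,-0.02,0,0,0,-1],[0,0,0,0,0,0,-1]]]}}

```text
time: 23.45
tool_pos: [519.4, -140.1, 82.7]
tcp_rot: [-179.7, -0.1, 80.0]
ft_force: [0.6, 0.2, 0.5]
finger_gap: -0.1
grip_force: 0.0
```

Emit:
{"op": "arm_command", "data": {"targets": [[[0,0,-0.003,0,0,0,-1],[0,0,-0.003,0,0,0,-1],[0,0,-0.002,0,0,0,-1],[0,0,0,0,0,0,-1]]]}}

```text
time: 23.95
tool_pos: [521.6, -140.7, 77.6]
tcp_rot: [180.0, 0.0, 80.0]
ft_force: [0.1, -0.5, 0.9]
finger_gap: 0.0
grip_force: 0.0
```

Emit:
{"op": "arm_command", "data": {"targets": [[[0.001,0.002,-0.003,0,0,0,-1],[0,0,-0.002,0,0,0,-1],[0,0,-0.002,0,0,0,-1],[0,0,0,0,0,0,-1]]]}}

```text
time: 24.45
tool_pos: [522.4, -138.6, 70.2]
tcp_rot: [-180.0, -0.0, 80.0]
ft_force: [-0.7, 0.9, -0.5]
finger_gap: -0.1
grip_force: 0.0
```

Emit:
{"op": "arm_command", "data": {"targets": [[[0,0,-0.002,0,0,0,-1],[0,0,-0.002,0,0,0,-1],[0,0,0,0,0,0,-1]]]}}

```text
time: 24.82
tool_pos: [522.4, -138.6, 66.2]
tcp_rot: [-180.0, -0.0, 80.0]
ft_force: [-0.4, 0.5, 0.2]
finger_gap: 0.2
grip_force: 0.0
```

Emit:
{"op": "arm_command", "data": {"targets": [[[0,0,-0.002,0,0,0,-1],[0,0,-0.001,0,0,0,-1],[0,0,0,0,0,0,-1]]]}}

```text
time: 25.2
tool_pos: [522.9, -138.8, 65.4]
tcp_rot: [180.0, 0.0, 80.0]
ft_force: [-7.9, 2.6, 15.5]
finger_gap: -0.4
grip_force: 7.8
```

Emit:
{"op": "arm_command", "data": {"targets": [[[0,0,-0.001,0,0,0,-1],[0,0,-0.001,0,0,0,-1],[0,0,0,0,0,0,-1]]]}}

```text
time: 25.58
tool_pos: [523.1, -138.9, 65.0]
tcp_rot: [179.9, 0.0, 80.0]
ft_force: [-14.2, 4.8, 27.8]
finger_gap: 0.0
grip_force: 14.6
```

The bar is firmly at its stop: contact is stiff, and shut tips sit at TCP+26. Now to the knob.

Emit:
{"op": "arm_command", "data": {"targets": [[[0,0,0.02,0,0,0,-1],[0,0,0.03,0,0,0,0],[0.027,0.028,0,0,0,0,0],[0.027,0.028,0,0,0,0,0],[0.027,0.028,0,0,0,0,0],[0,0,0,0,0,0,0],[0,0,0,0,0,0,0]]], "force": 40}}

```text
time: 26.45
tool_pos: [603.2, -54.8, 111.1]
tcp_rot: [-180.0, 0.0, 80.1]
ft_force: [-0.8, -0.2, 0.6]
finger_gap: 42.4
grip_force: 0.0
```

```bash
python3 - <<'E'
from h import *
np.set_printoptions(precision=1,suppress=True)
print(status.sense()['tool_pos'])
s=viewer.snapshot('scene')
g=cv2.cvtColor(s,cv2.COLOR_RGB2GRAY).astype(np.float32)
e=np.array([.1765,.984,0]);x=np.array([.984,-.1765,0]);N=np.array([587.3,-149.2,0])
for o in(-20,0,20):
    P=np.array([pix('scene',N-66*x+o*e+[0,0,86.5+d]) for d in range(-20,41,3)],np.float32)
    v=cv2.remap(g,P[:,0][None],P[:,1][None],1)[0];k=v[5:13].argmin()+5;a,b,c=v[k-1:k+2]
    print(3*(k+.5*(a-c)/(a-2*b+c))-20)
E
```

```text
[603.2 -54.8 111.1]
3.3100743293762207
3.3246581703424454
3.4714285582304
```

Emit:
{"op": "arm_command", "data": {"targets": [[[0.001,-0.0005,-0.015,0,0,0,0],[0,0,-0.015,0,0,0,0],[0,0,-0.014,0,0,0,0],[0,0,-0.01,0,0,0,0],[0,0,0,0,0,0,0],[0,0,0,0,0,0,-0.7],[0,0,0,0,0,0,-0.7],[0,0,0,0,0,0,-0.7]]]}}

```text
time: 27.5
tool_pos: [606.3, -55.4, 58.5]
tcp_rot: [179.8, -0.0, 80.0]
ft_force: [5.5, -2.1, -3.3]
finger_gap: 20.0
grip_force: 40.4
```

Emit:
{"op": "arm_command", "data": {"targets": [[[-0.0018,-0.0098,0,0,0,0,-0.7],[-0.0035,-0.0197,0,0,0,0,-0.7],[-0.0035,-0.0197,0,0,0,0,-0.7],[-0.0035,-0.0197,0,0,0,0,-0.7],[-0.0035,-0.0197,0,0,0,0,-0.7],[-0.0018,-0.0098,0,0,0,0,-0.7],[0,0,0,0,0,0,-0.7],[0,0,0,0,0,0,-0.7]]]}}

```text
time: 28.5
tool_pos: [587.7, -154.8, 58.5]
tcp_rot: [179.9, 0.1, 80.0]
ft_force: [1.0, -5.6, -0.0]
finger_gap: 20.3
grip_force: 40.8
```

```bash
python3 - <<'E'
from h import *
np.set_printoptions(precision=1,suppress=True)
p=status.sense();print(p['tool_pos'],p['ft_force'],p['finger_gap'])
t=viewer.snapshot('top');s=viewer.snapshot('scene')
for n,i,(x0,y0,x1,y1) in(('scene',s,(340,150,430,230)),('top',t,(400,180,500,260))):
    m=cv2.inRange(cv2.cvtColor(i[y0:y1,x0:x1],cv2.COLOR_RGB2HSV),(12,80,60),(28,255,255))
    for c in cv2.findContours(m,0,2)[0]:
        if cv2.contourArea(c)>10: print(n,cv2.contourArea(c),cv2.boundingRect(c)+np.array([x0,y0,0,0]))
print(pix('top',[587.3-17.6,-149.2-98.4,84]),pix('scene',[587.3-17.6,-149.2-98.4,84]))
E
```

```text
[ 587.7 -154.8   58.5] [ 1.  -5.6 -0. ] 20.303118144596265
scene 32.0 [380 188   8   7]
top 238.5 [450 211  17  20]
[458.5 220.2] [385.9 191.8]
```

Emit:
{"op": "arm_command", "data": {"targets": [[[-0.0009,-0.0049,0,0,0,0,-0.7],[-0.0009,-0.0049,0,0,0,0,-0.7],[0,0,0,0,0,0,-0.7]]]}}

```text
time: 28.98
tool_pos: [586.1, -163.3, 58.4]
tcp_rot: [179.9, -0.0, 80.0]
ft_force: [2.2, 0.1, 2.2]
finger_gap: 19.8
grip_force: 41.1
```

Emit:
{"op": "arm_command", "data": {"targets": [[[-0.0004,-0.002,0,0,0,0,-0.7],[0,0,0,0,0,0,-0.7]]]}}

```text
time: 29.22
tool_pos: [585.6, -165.7, 58.4]
tcp_rot: [179.9, 0.0, 80.0]
ft_force: [4.1, 0.7, 6.3]
finger_gap: 20.2
grip_force: 41.4
```

Emit:
{"op": "arm_command", "data": {"targets": [[[-0.0004,-0.002,0,0,0,0,-0.7],[0,0,0,0,0,0,-0.7]]]}}

```text
time: 29.48
tool_pos: [585.2, -167.8, 58.4]
tcp_rot: [179.9, 0.0, 80.0]
ft_force: [3.5, 0.4, 5.2]
finger_gap: 20.3
grip_force: 41.3
```

Emit:
{"op": "arm_command", "data": {"targets": [[[-0.0004,-0.002,0,0,0,0,-0.7],[0,0,0,0,0,0,-0.7]]]}}

```text
time: 29.72
tool_pos: [584.9, -169.8, 58.4]
tcp_rot: [179.9, 0.0, 80.0]
ft_force: [3.6, 0.4, 5.0]
finger_gap: 20.1
grip_force: 41.3
```

Emit:
{"op": "arm_command", "data": {"targets": [[[-0.0004,-0.002,0,0,0,0,-0.7],[0,0,0,0,0,0,-0.7]]]}}

```text
time: 29.98
tool_pos: [584.5, -171.8, 58.4]
tcp_rot: [179.9, 0.0, 80.0]
ft_force: [3.5, 1.0, 5.9]
finger_gap: 19.9
grip_force: 41.3
```

Emit:
{"op": "arm_command", "data": {"targets": [[[-0.0002,-0.001,0,0,0,0,-0.7],[0,0,0,0,0,0,-0.7]]]}}

```text
time: 30.22
tool_pos: [584.3, -172.7, 58.4]
tcp_rot: [179.9, 0.0, 80.0]
ft_force: [4.1, 0.7, 3.6]
finger_gap: 20.3
grip_force: 41.3
```

Emit:
{"op": "arm_command", "data": {"targets": [[[-0.0002,-0.001,0,0,0,0,-0.7],[0,0,0,0,0,0,-0.7]]]}}

```text
time: 30.48
tool_pos: [584.1, -173.8, 58.4]
tcp_rot: [179.9, 0.0, 80.0]
ft_force: [4.0, -0.2, 5.7]
finger_gap: 20.2
grip_force: 41.3
```

Emit:
{"op": "arm_command", "data": {"targets": [[[-0.0002,-0.001,0,0,0,0,-0.7],[0,0,0,0,0,0,-0.7]]]}}

```text
time: 30.72
tool_pos: [583.9, -174.9, 58.4]
tcp_rot: [179.9, 0.0, 80.0]
ft_force: [4.1, 1.3, 4.6]
finger_gap: 20.0
grip_force: 41.3
```

Emit:
{"op": "arm_command", "data": {"targets": [[[-0.0002,-0.001,0,0,0,0,-0.7],[0,0,0,0,0,0,-0.7]]]}}

```text
time: 30.98
tool_pos: [583.7, -176.2, 58.4]
tcp_rot: [179.9, 0.1, 80.0]
ft_force: [4.3, -1.5, 5.7]
finger_gap: 19.9
grip_force: 41.3
```

Emit:
{"op": "arm_command", "data": {"targets": [[[-0.0002,-0.001,0,0,0,0,-0.7],[0,0,0,0,0,0,-0.7]]]}}

```text
time: 31.22
tool_pos: [583.4, -177.4, 58.4]
tcp_rot: [179.9, 0.1, 80.0]
ft_force: [3.8, -2.3, 4.8]
finger_gap: 20.4
grip_force: 41.3
```

Emit:
{"op": "arm_command", "data": {"targets": [[[-0.0002,-0.001,0,0,0,0,-0.7],[0,0,0,0,0,0,-0.7]]]}}

```text
time: 31.48
tool_pos: [583.2, -178.3, 58.4]
tcp_rot: [179.9, 0.1, 80.0]
ft_force: [3.5, -2.9, 5.8]
finger_gap: 19.9
grip_force: 41.3
```

Emit:
{"op": "arm_command", "data": {"targets": [[[-0.0001,-0.0005,0,0,0,0,-0.7],[0,0,0,0,0,0,-0.7]]]}}

```text
time: 31.72
tool_pos: [583.2, -178.5, 58.4]
tcp_rot: [179.9, 0.0, 80.0]
ft_force: [4.2, 0.0, 5.0]
finger_gap: 20.2
grip_force: 41.3
```

Emit:
{"op": "arm_command", "data": {"targets": [[[-0.0001,-0.0005,0,0,0,0,-0.7],[0,0,0,0,0,0,-0.7]]]}}

```text
time: 31.98
tool_pos: [583.1, -179.2, 58.4]
tcp_rot: [179.9, 0.1, 80.0]
ft_force: [4.2, -2.7, 4.7]
finger_gap: 20.2
grip_force: 41.3
```

Emit:
{"op": "arm_command", "data": {"targets": [[[-0.0001,-0.0005,0,0,0,0,-0.7],[0,0,0,0,0,0,-0.7]]]}}

```text
time: 32.22
tool_pos: [582.9, -180.2, 58.4]
tcp_rot: [179.9, 0.1, 80.0]
ft_force: [3.6, -4.9, 4.7]
finger_gap: 20.3
grip_force: 41.3
```

Emit:
{"op": "arm_command", "data": {"targets": [[[-0.0001,-0.0005,0,0,0,0,-0.7],[0,0,0,0,0,0,-0.7]]]}}

```text
time: 32.48
tool_pos: [582.8, -180.7, 58.4]
tcp_rot: [179.9, 0.1, 80.0]
ft_force: [4.1, -4.3, 4.5]
finger_gap: 19.6
grip_force: 41.3
```

Emit:
{"op": "arm_command", "data": {"targets": [[[-0.0001,-0.0005,0,0,0,0,-0.7],[0,0,0,0,0,0,-0.7]]]}}

```text
time: 32.72
tool_pos: [582.8, -180.8, 58.4]
tcp_rot: [179.9, 0.1, 80.0]
ft_force: [4.3, -2.9, 5.1]
finger_gap: 20.2
grip_force: 41.3
```

Emit:
{"op": "arm_command", "data": {"targets": [[[-0.0001,-0.0005,0,0,0,0,-0.7],[0,0,0,0,0,0,-0.7]]]}}

```text
time: 32.98
tool_pos: [582.7, -181.0, 58.4]
tcp_rot: [179.9, 0.0, 80.0]
ft_force: [4.4, -0.7, 4.2]
finger_gap: 20.0
grip_force: 41.3
```

Emit:
{"op": "arm_command", "data": {"targets": [[[-0.0001,-0.0005,0,0,0,0,-0.7],[0,0,0,0,0,0,-0.7]]]}}

```text
time: 33.22
tool_pos: [582.7, -181.1, 58.3]
tcp_rot: [179.9, 0.0, 80.0]
ft_force: [5.0, 0.6, 4.2]
finger_gap: 20.3
grip_force: 41.4
```

The shuttle has stopped at y=-181.0 while the command moved on about 1 mm, and the rail force went from -5 N through zero. So the ball is in the notch, 127.6 mm from the start and consistent with the print-head measurement. The grip is holding, so I'm handing in.

```bash
python3 - <<'E'
from bench import status, job
s=status.sense();print(s['tool_pos'],s['ft_force'],s['grip_force'],s['finger_gap'])
print(job.hand_in())
E
```

```text
[ 582.71241052 -181.08044803   58.33413295] [5.00588821 0.62645358 4.20807045] 41.35346103685606 20.292280667009095
the job is handed in; nothing more can be done
None
```

I handed the job in at about 33 s: the lid is in the pocket, the mask is closed over it, and the shuttle is in the notch with the fingers gripping the knob at 41 N. The verdict wasn't shown, and I confirmed the mask and notch by force and position readings, not by a final picture.

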